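# Clamp a power module into the test fixture

## Task

Put the finned power module upright into the pocket of the test fixture, let go of it there while the clamp is still open, then swing the clamp over and press it down until the module has bottomed firmly in the pocket and the clamp by itself holds it tight there. Press gently: stop as soon as you clearly feel it bottom, or its contacts will be crushed; and leave the other parts on the bench where they are.

Things in the scene. Friction and masses are not known exactly. Their poses are not given: they have to be found in the camera images.
- module: Power module to load, loose: upright block 56 (x) x 38 (y) x 50 mm high, black plastic case below, bare aluminium heat sink with fins along x on top; 0.11 to 0.21 kg. Stands upright at the start. Origin: centre of its underside, z up. Same either way round (half turn). Grip it across its 38 mm (y) within 10 mm of the top, so the fingers stay above the fixture's block.
- fixture: Test fixture, fixed: black base plate 215 x 125 x 12 mm with an aluminium block 96 (x) x 74 (y) mm, top 38 mm above the bench, holding the pocket. Origin: on the bench under the pocket's centre; x is the pocket's long direction, towards the clamp's hinge; z up. Two hinge cheeks, 86 mm high, stand at x = 55 to 79 mm, y = +-56 mm.
- pocket (a point): Centre of the pocket's mouth, 38 mm above the bench: 57.5 (fixture x) x 39.5 (y) mm, 3 mm lead-in chamfer, 0.75 mm play each side of the module. Its floor is a sprung plate: the module set in rests with its underside 28 mm above the bench and, pressed (spring 3 to 6 N), sinks to hard steel ledges: home. A screw sets their height, so home is 6 to 15 mm lower, unknown: feel for it.
- clamp: Steel U-frame clamp: two side arms (y = +-46 mm) from the hinge to a black grip bar. Origin: on the hinge axis (fixture's y), 65 mm along fixture x from the pocket's centre, 70 mm above the bench. At 0 rad its axes are the fixture's, arms level to -x. Starts 1.75 to 1.95 rad open, leaning back. Stiff hinge (1.2 N m, about 7 N at the bar) stays where left, also against the spring.
- presser (a point): Underside of the clamp's inner cross bar (16 mm thick), 65 mm from the hinge; 66 mm above the bench at 0 rad. It presses the middle of the module's top: meets it at 0.19 rad; home is somewhere from 0.09 to -0.05 rad. Pushing the grip bar takes 6 to 9 N on the way; the bottom is felt as a sharp rise: 14 to 22 N on the bar clamps it well. More goes into the module 2.5 times as large.
- clamp_bar (a point): Middle of the grip bar: round, 14 mm thick, along fixture y, 85 mm free between the arms; in the clamp's frame 165 mm from the hinge (-x) and 8 mm up. At 0 rad: 100 mm from the pocket's centre towards the fixture's -x, 78 mm above the bench. Can be pinched from above and swung about the hinge.
- transformer: Bystander: small transformer, steel core 30 x 46 x 46 mm with a grey coil, loose. Origin: centre below.
- capacitor: Bystander: black can capacitor, 38 mm across and 52 mm high, standing loose. Origin: centre of its underside.
- screwdriver: Bystander: screwdriver lying loose on the bench along its x. Origin: its underside.
Things that resemble listed ones, but are neither listed nor needed, are in the scene too. Leave any blue or yellow look-alike of the module alone.

How it is judged:
By the outcome, as a careful person would: the job done as asked, in the order asked, and still so for the second after the job is handed in, with the robot touching nothing.
It also fails if it takes over 72 s, if anything falls off the work surface, if the arm or the gripper's body presses on something with over 40 N, if the wrist force passes 120 N, or if a joint passes its speed limit or range.

## Robot

A 7-joint arm with a two-finger parallel gripper is mounted at the origin on the work surface. World frame = base frame: x ahead of the robot, y to its left, z up, the work surface at z = 0. Lengths are in mm, angles in rad, forces in N, time in s.
With the tool pointing down it reaches from about 400 to 875 mm from the base axis. Payload 4.4 kg.
Tool frame: the origin (TCP) lies at the very end of the fingers, on their centre line; the grasp point (between the pads) lies 19 mm behind it; y points along the fingers, z is the direction in which the jaws open and shut, and the axes are right-handed (so a half turn about y gives the same grasp; the last joint's range is limited). The gripper opens to 85 mm and grips with 20 to 120 N. Pads are 22 mm wide; open, the fingers measure 114 mm over their backs; the gripper's body (76 mm by 85 mm) begins 54 mm behind the grasp point. The pads swing forward as they close: fully open they stand 13 mm farther back than shut.
Start: joints at [1.131, 0.628, 0.038, 1.517, -0.027, 0.996, -0.02], TCP at [237.379, -605.119, 231.313] pointing down, gripper open.
Joint ranges: [-3.06, 3.06], [-0.37, 2.12], [-1.25, 1.32], [0.18, 2.47], [-1.1, 4.24], [0.23, 1.98], [-2.94, 2.94]. Speed limits (rad/s): [2.57, 2.57, 3.14, 3.14, 3.14, 3.14, 3.14].

## Interface

Orientations are given as [roll, pitch, yaw] about the fixed x, y, z axes, in that order (R = Rz(yaw) Ry(pitch) Rx(roll)).
In Python, from cell import * gives the robot as it stands.
- The arm moves only by the tool apply_moves, never from a script. Its argument "targets" is a list of rows, each a list of 6 numbers: the shift along the tool's x, y, z in units of 40 mm (1.0 is 40 mm), then the turn, a rotation vector about the tool's x, y, z in units of 8 degrees (1.0 is 8 degrees). A call has 1 to 12 rows; each row shifts and turns the commanded pose from where the row before left it, along the tool's axes as they then stand; what a row does not reach is not made up. A row lasts 1/8 s, in which the tool goes at most 62.5 mm and 10.7 degrees, less where a joint would pass 70% of its speed; a pose out of reach is approached as far as the arm can. A call is refused whole if a number of a shift passes 1 or a number of a turn 1, either way. A call with a gripper value outside its range is refused whole. "jaw" is the gripper command: -1 is shut, 1 is fully open, values between are in proportion, set as the call begins (left out, the last holds). The fingers move at their own pace and stop on an object; the grip force is fixed at half the most. Time passes only in rows, so rows that do not move let the fingers close. It gives the time, the measured TCP pose, the force and the opening at its end, in the units of the state.
- read_state(): the state, without advancing time (a new reading comes with each control period).
- get_image(name): name is "side" or "top"; returns the picture (400x640x3 uint8, red, green, blue); there is no depth.
- calibration(name): a dict with "fx", "fy", "cx", "cy" (pixels), "world_from_camera" (4x4, takes a point from camera to world coordinates). Camera axes: x right, y down, z forward; pixel columns grow to the right and rows downward; lengths in mm; the calibration is good to about 2 mm. A picture is of the moment at which its call begins. calibration takes no time and is no camera call.
- finish_job(): hands the job in, once; it reports no verdict.
The state is a dict: "clock": time; "qpos": joint angles; "qd": joint speeds; "tau": joint torques, N m; "eef_pos": TCP position; "tool_rot": TCP orientation; "force": force on the tool from outside, world axes, zero at the start; "torque": the same for the moment, N m; "width": finger opening in mm.
Only numpy, scipy, OpenCV 4.12 (cv2) and the standard library are available. Lean on these libraries where they do the work, as an engineer would, in place of code of your own. Each camera call takes 0.05 s, during which the arm holds its last target. There are 200 camera calls.

## Working session

There is one attempt and no reset: what is moved stays moved. The work goes in short steps, Python scripts to look and compute and a tool call to move; the robot and the scene stay as the last step left them, time stands still between calls to the robot, and variables do not carry over. Pictures are saved under pics/ and viewed, about 8 in all and at most 12, crops included, and the job is handed in when it is done.

Besides the shell and the picture viewer there is one more tool, called by a JSON object that holds its "api" and its "payload", one argument or row to a line. apply_moves: Moves the arm, as the interface text tells. Its arguments: {"type":"object","properties":{"targets":{"type":"array"},"jaw":{"type":"number"}},"required":["targets"]}

```bash
mkdir -p pics; ls; python3 - <<'E'
from cell import *
import cv2, numpy as np
np.set_printoptions(precision=4,suppress=True)
for n in("side","top"):
    cv2.imwrite(f"pics/{n}0.png",get_image(n)[:,:,::-1]); c=calibration(n); print(n,{k:np.array(v) for k,v in c.items()})
print(read_state())
E
```

```text
pics
side {'fx': array(427.4569), 'fy': array(427.4569), 'cx': array(322.2725), 'cy': array(200.4012), 'world_from_camera': array([[ -0.7091,  -0.3538,   0.6099,  67.3425],
       [ -0.7051,   0.3648,  -0.6081, 609.1314],
       [ -0.0074,  -0.8612,  -0.5081, 521.2821],
       [  0.    ,   0.    ,   0.    ,   1.    ]])}
top {'fx': array(504.712), 'fy': array(504.712), 'cx': array(325.3316), 'cy': array(202.0023), 'world_from_camera': array([[   0.0026,   -0.9916,    0.1296,  455.5183],
       [  -1.    ,   -0.0035,   -0.0069,  125.4371],
       [   0.0073,   -0.1296,   -0.9915, 1229.6644],
       [   0.    ,    0.    ,    0.    ,    1.    ]])}
{'clock': 0.1, 'qpos': array([ 1.1312,  0.6293,  0.0385,  1.5182, -0.027 ,  0.9963, -0.02  ]), 'qd': array([ 0.0017,  0.0001,  0.0002, -0.0016,  0.0009, -0.0006,  0.0009]), 'tau': array([  0.0033, -56.4529,   1.2306, -19.3971,   0.0113,   0.0055,
         0.0001]), 'eef_pos': array([ 237.1584, -604.5926,  230.4919]), 'tool_rot': array([-1.5725, -0.    , -2.7679]), 'force': array([-1.1104, -0.3261,  0.0823]), 'torque': array([0.0232, 0.0124, 0.0181]), 'width': 85.4803452727139}
```

View pics/top0.png

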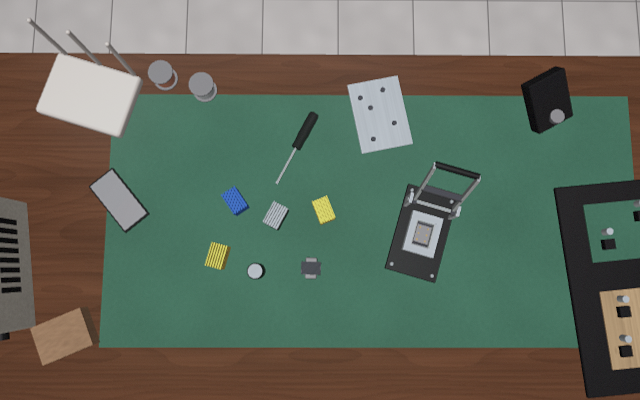

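View pics/side0.png

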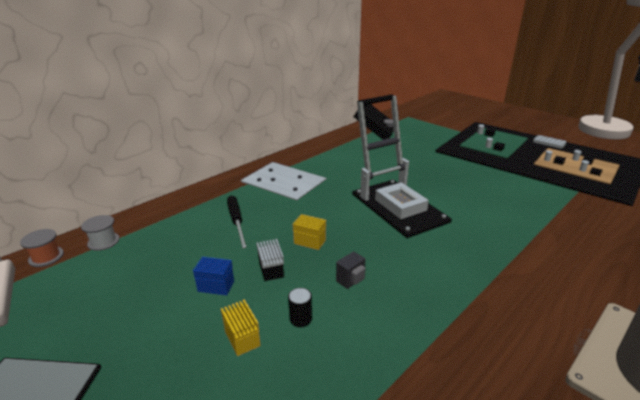

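The top view has these candidates: bare-metal finned block (276,215), blue finned (235,201), yellow finned (217,256) and yellow (323,209). Only (276,215) has bare aluminium fins over a black case, so it fits the description. The fixture pocket is at (424,235). Next I'll confirm this in an enlarged crop.

```bash
python3 - <<'E'
import cv2, numpy as np
t=cv2.imread("pics/top0.png"); s=cv2.imread("pics/side0.png")
def crop(im,x,y,w,h,k): return cv2.resize(im[y:y+h,x:x+w],(w*k,h*k),interpolation=cv2.INTER_CUBIC)
a=crop(t,256,195,40,40,7); b=crop(t,375,150,120,140,4); c=crop(s,240,230,60,60,4)
cv=np.zeros((560,780,3),np.uint8); cv[:280,:280]=a; cv[:560,290:770]=b; cv[300:540,:240]=c
cv2.imwrite("pics/crop1.png",cv)
E
```

```text
(no output)
```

View pics/crop1.png

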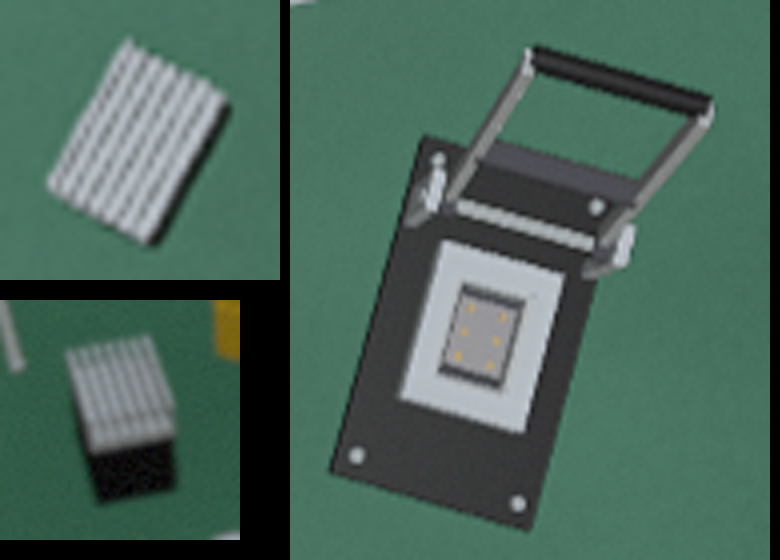

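The crop confirms it: (276,215) is a black case with bare aluminium fins along its long side. The fixture block's corners are clear, the pocket is near (424,235), and the clamp leans back towards the upper right. Next I'll fit poses from the corners.

```bash
cat > h.py <<'E'
from cell import *
import cv2, numpy as np
from scipy.optimize import least_squares
from scipy.spatial.transform import Rotation as R
np.set_printoptions(precision=3,suppress=True)
def proj(n,P):
    c=calibration(n); W=np.linalg.inv(np.array(c["world_from_camera"])); q=np.atleast_2d(P)@W[:3,:3].T+W[:3,3]
    return np.c_[c["fx"]*q[:,0]/q[:,2]+c["cx"], c["fy"]*q[:,1]/q[:,2]+c["cy"]]
def unproj(n,uv,z):
    c=calibration(n); W=np.array(c["world_from_camera"]); uv=np.atleast_2d(uv).astype(float)
    d=np.c_[(uv[:,0]-c["cx"])/c["fx"],(uv[:,1]-c["cy"])/c["fy"],np.ones(len(uv))]@W[:3,:3].T
    return W[:3,3]+d*((z-W[2,3])/d[:,2])[:,None]
def toolpose():
    s=read_state(); return s["eef_pos"],R.from_euler("xyz",s["tool_rot"]),s
def plan(target,yaw=None,Rt=None):
    "shift in tool axes (units) and rotvec (units) to reach target"
    p,r,s=toolpose(); d=r.inv().apply(np.array(target)-p)/40
    return d, (np.degrees((r.inv()*Rt).as_rotvec())/8 if Rt is not None else None)
E
python3 - <<'E'
from h import *
t=cv2.imread("pics/top0.png"); s=cv2.imread("pics/side0.png")
def rect(im,box,thr,k=8):
    x,y,w,h=box; c=cv2.resize(im[y:y+h,x:x+w],(w*k,h*k),interpolation=cv2.INTER_CUBIC)
    m=(c.min(2)>thr).astype(np.uint8); m=cv2.morphologyEx(m,cv2.MORPH_CLOSE,np.ones((17,17)))
    cs,_=cv2.findContours(m,0,1); q=max(cs,key=cv2.contourArea)
    return (cv2.boxPoints(cv2.minAreaRect(q))+.5)/k-.5+[x,y]
mc=(np.array([[127,38],[230,97],[150,245],[48,184]])+.5)/7-.5+[256,195]
fc=(np.array([[444-290,240],[566-290,272],[524-290,433],[400-290,400]])+.5)/4-.5+[375,150]
bc=(np.array([[424-290,136],[330-290,472],[530-290,531]])+.5)/4-.5+[375,150]
for name,q,z in(("mod hand",mc,50),("mod seg",rect(t,(256,195,40,40),125),50),("blk hand",fc,38),("blk seg",rect(t,(395,205,58,60),150),38),("base",bc,12)):
    w=unproj("top",q,z)[:,:2]; e=np.diff(np.r_[w,w[:1]],axis=0)
    print(name,"c",w.mean(0),"len",np.linalg.norm(e,axis=1),"ang",np.degrees(np.arctan2(e[:,1],e[:,0]))); print(w.tolist())
    if z==12: print("base centre",(w[0]+w[2])/2)
E
```

```text
mod hand c [579.26  234.405] len [40.165 56.302 39.994 55.675] ang [-119.667  152.362   59.424  -27.434]
[[614.0234504911276, 238.91250438484784], [594.1433505648562, 204.012841212517], [544.2653991502965, 230.1306147775673], [564.6094461110398, 264.56377636332513]]
mod seg c [579.657 235.681] len [57.947 39.781 57.836 39.551] ang [ -27.824 -118.68   151.95    61.477]
[[563.5279569501911, 266.6174532220349], [614.7757076795954, 239.5700858447872], [595.6843880983189, 204.66986266297275], [544.6416886813719, 231.8666610284943]]
blk hand c [ 536.749 -114.074] len [74.599 98.994 75.102 98.898] ang [-104.664  163.946   75.253  -16.346]
[[593.6994380144357, -91.79154654264616], [574.8150754616975, -163.96115374118023], [479.68154405512223, -136.58566555239713], [498.7984630055245, -63.95797167523622]]
blk seg c [ 536.775 -113.652] len [97.906 74.69  97.757 73.925] ang [ -16.249 -105.254  163.301   74.874]
[[499.5126582638406, -64.09933225944309], [593.5081449771103, -91.49413313704386], [573.8569780587575, -163.552685062735], [480.22239845735993, -135.46328155006262]]
base c [513.162 -85.128] len [212.733 123.956 245.817] ang [ 163.574 -106.215   13.856]
[[660.7337291373419, -85.5582425448745], [456.68344547135246, -25.400789181617455], [422.06970460746663, -144.4262115219775]]
base centre [ 541.402 -114.992]
```

```bash
cat >> h.py <<'E'
def box(o,yaw,hx,hy,zs):
    c,s=np.cos(yaw),np.sin(yaw)
    return np.array([[o[0]+c*a*hx-s*b*hy,o[1]+s*a*hx+c*b*hy,z] for z in zs for a,b in((-1,-1),(1,-1),(1,1),(-1,1))])
def draw(im,n,P,col,k,off):
    q=((proj(n,P)-off+.5)*k-.5); 
    for i in range(0,len(q),4): cv2.polylines(im,[np.round(q[i:i+4]*16).astype(np.int32)],True,col,1,cv2.LINE_AA,4)
def crop(im,x,y,w,h,k): return cv2.resize(im[y:y+h,x:x+w],(w*k,h*k),interpolation=cv2.INTER_CUBIC)
def rows(tx,ty,tz,yawdeg,n):
    "world-straight path; yawdeg = jaw direction azimuth target"
    p,r,s=toolpose(); z=r.as_matrix()[:,2]; a0=np.degrees(np.arctan2(z[1],z[0])); d=(yawdeg-a0)
    out=[]; Rt=r; dp=(np.array([tx,ty,tz])-p)/n
    for i in range(n):
        v=Rt.inv().apply(dp)/40; out.append(np.r_[v,0,-d/n/8,0]); Rt=R.from_euler("z",d/n,degrees=True)*Rt
    print("yaw0",a0,"turn",d); print(np.round(out,2).tolist())
E
python3 - <<'E'
from h import *
M=(579.4,235.0); my=np.radians(-27.7); F=(536.8,-113.9); fy=np.radians(-15.8)
s=cv2.imread("pics/side0.png"); t=cv2.imread("pics/top0.png")
cv=np.zeros((600,800,3),np.uint8)
def put(im,n,b,k,X,Y):
    c=crop(im,*b,k)
    draw(c,n,box(M,my,28,19,[0,50]),(0,0,255),k,b[:2]); draw(c,n,box(F,fy,48,37,[38]),(0,0,255),k,b[:2])
    draw(c,n,box(F,fy,28.75,19.75,[38]),(0,255,255),k,b[:2])
    cv[Y:Y+c.shape[0],X:X+c.shape[1]]=c
put(s,"side",(240,225,60,60),5,0,0); put(s,"side",(355,170,100,66),5,300,0)
put(t,"top",(256,195,45,45),5,0,335); put(t,"top",(395,200,60,52),5,300,335)
cv2.imwrite("pics/ov1.png",cv)
rows(579,235,230,62.3,24)
E
```

```text
yaw0 -68.58738581130899 turn 130.887385811309
[[-0.65, 0.0, -0.68, 0.0, -0.68, 0.0], [-0.71, 0.0, -0.62, 0.0, -0.68, 0.0], [-0.77, 0.0, -0.55, 0.0, -0.68, 0.0], [-0.82, 0.0, -0.47, 0.0, -0.68, 0.0], [-0.86, 0.0, -0.39, 0.0, -0.68, 0.0], [-0.89, 0.0, -0.31, 0.0, -0.68, 0.0], [-0.92, 0.0, -0.22, 0.0, -0.68, 0.0], [-0.93, 0.0, -0.14, 0.0, -0.68, 0.0], [-0.94, 0.0, -0.05, 0.0, -0.68, 0.0], [-0.94, 0.0, 0.04, 0.0, -0.68, 0.0], [-0.93, 0.0, 0.13, 0.0, -0.68, 0.0], [-0.92, 0.0, 0.22, 0.0, -0.68, 0.0], [-0.89, -0.0, 0.31, 0.0, -0.68, 0.0], [-0.86, -0.0, 0.39, 0.0, -0.68, 0.0], [-0.82, -0.0, 0.47, 0.0, -0.68, 0.0], [-0.77, -0.0, 0.55, 0.0, -0.68, 0.0], [-0.71, -0.0, 0.62, 0.0, -0.68, 0.0], [-0.65, -0.0, 0.68, 0.0, -0.68, 0.0], [-0.58, -0.0, 0.74, 0.0, -0.68, 0.0], [-0.51, -0.0, 0.79, 0.0, -0.68, 0.0], [-0.43, -0.0, 0.84, 0.0, -0.68, 0.0], [-0.35, -0.0, 0.88, 0.0, -0.68, 0.0], [-0.27, -0.0, 0.91, 0.0, -0.68, 0.0], [-0.18, -0.0, 0.93, 0.0, -0.68, 0.0]]
```

View pics/ov1.png

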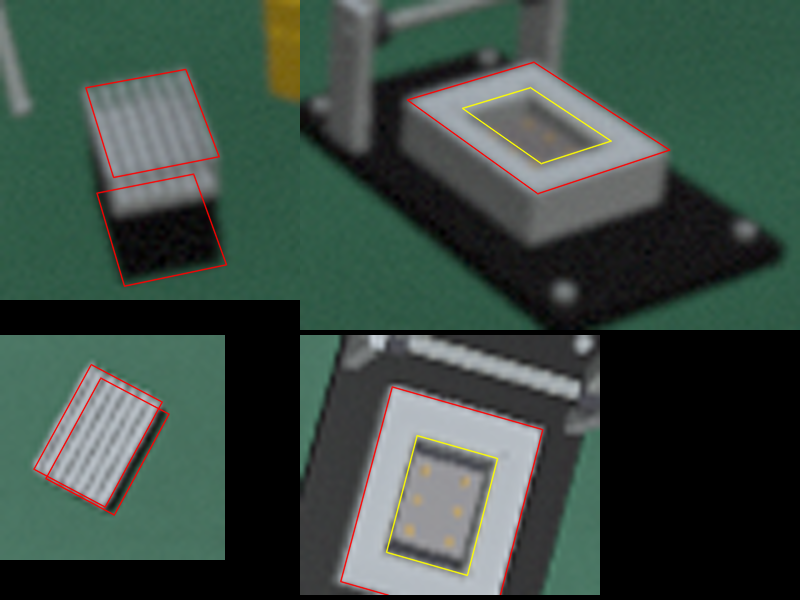

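The overlays agree with both views to about a pixel; the module sits perhaps 1 mm further towards +x/+y than drawn. Now I'll move above it.

{"api": "apply_moves", "payload": {
  "targets": [
    [-0.65,0,-0.68,0,-0.68,0],
    [-0.71,0,-0.62,0,-0.68,0],
    [-0.77,0,-0.55,0,-0.68,0],
    [-0.82,0,-0.47,0,-0.68,0],
    [-0.86,0,-0.39,0,-0.68,0],
    [-0.89,0,-0.31,0,-0.68,0],
    [-0.92,0,-0.22,0,-0.68,0],
    [-0.93,0,-0.14,0,-0.68,0],
    [-0.94,0,-0.05,0,-0.68,0],
    [-0.94,0,0.04,0,-0.68,0],
    [-0.93,0,0.13,0,-0.68,0],
    [-0.92,0,0.22,0,-0.68,0]
  ],
  "jaw": 1
}}

```text
clock: 1.6
eef_pos: [408.5, -184.9, 231.2]
tool_rot: [-1.571, 0.0, -1.626]
force: [0.9, -0.9, 0.1]
width: 85.3
```

{"api": "apply_moves", "payload": {
  "targets": [
    [-0.89,0,0.31,0,-0.68,0],
    [-0.86,0,0.39,0,-0.68,0],
    [-0.82,0,0.47,0,-0.68,0],
    [-0.77,0,0.55,0,-0.68,0],
    [-0.71,0,0.62,0,-0.68,0],
    [-0.65,0,0.68,0,-0.68,0],
    [-0.58,0,0.74,0,-0.68,0],
    [-0.51,0,0.79,0,-0.68,0],
    [-0.43,0,0.84,0,-0.68,0],
    [-0.35,0,0.88,0,-0.68,0],
    [-0.27,0,0.91,0,-0.68,0],
    [-0.18,0,0.93,0,-0.68,0]
  ]
}}

```text
clock: 3.1
eef_pos: [581.9, 233.4, 230.8]
tool_rot: [-1.572, 0.0, -0.486]
force: [0.8, -0.8, -0.0]
width: 85.1
```

{"api": "apply_moves", "payload": {
  "targets": [
    [0,0,0,0,0,0],
    [0,0,0,0,0,0]
  ]
}}

```text
clock: 3.35
eef_pos: [581.2, 231.6, 230.6]
tool_rot: [-1.573, 0.0, -0.49]
force: [-0.1, -0.7, 0.2]
width: 85.6
```

```bash
python3 - <<'E'
from h import *
cv2.imwrite("pics/side1.png",get_image("side")[:,:,::-1]);cv2.imwrite("pics/top1.png",get_image("top")[:,:,::-1])
p,r,s=toolpose(); print(s["clock"],p,s["tool_rot"],s["qpos"],s["width"])
rows(579.8,235.6,150,62.3,4)
E
```

```text
3.45 [581.54  230.909 231.08 ] [-1.572 -0.    -0.491] [-0.06   0.657 -0.617  1.577  0.422  1.045  0.286] 85.55138587433335
yaw0 61.862535085003266 turn 0.4374649149967311
[[-0.02, 0.51, 0.02, 0.0, -0.01, 0.0], [-0.02, 0.51, 0.02, 0.0, -0.01, 0.0], [-0.02, 0.51, 0.02, 0.0, -0.01, 0.0], [-0.02, 0.51, 0.02, 0.0, -0.01, 0.0]]
```

{"api": "apply_moves", "payload": {
  "targets": [
    [-0.02,0.6,0.03,0,-0.01,0],
    [-0.02,0.7,0.03,0,-0.01,0],
    [-0.02,0.7,0.02,0,-0.01,0],
    [-0.02,0.7,0.02,0,-0.01,0],
    [0,0.6,0,0,0,0],
    [0,0.5,0,0,0,0],
    [0,0,0,0,0,0],
    [0,0,0,0,0,0]
  ]
}}

```text
clock: 4.45
eef_pos: [581.3, 237.8, 80.2]
tool_rot: [-1.57, -0.001, -0.484]
force: [0.9, -0.1, -0.6]
width: 85.1
```

```bash
python3 - <<'E'
from h import *
s=get_image("side")[:,:,::-1];t=get_image("top")[:,:,::-1]
cv2.imwrite("pics/a.png",np.vstack([crop(s,215,190,110,75,7)[:,:770], np.zeros((1,770,3),np.uint8)]))
p,r,st=toolpose(); print(st["clock"],p); rows(579.8,235.6,23,62.3,4)
E
```

```text
4.55 [581.45  238.082  80.499]
yaw0 62.28759948609317 turn 0.01240051390682595
[[-0.0, 0.36, -0.02, 0.0, -0.0, 0.0], [-0.0, 0.36, -0.02, 0.0, -0.0, 0.0], [-0.0, 0.36, -0.02, 0.0, -0.0, 0.0], [-0.0, 0.36, -0.02, 0.0, -0.0, 0.0]]
```

View pics/a.png

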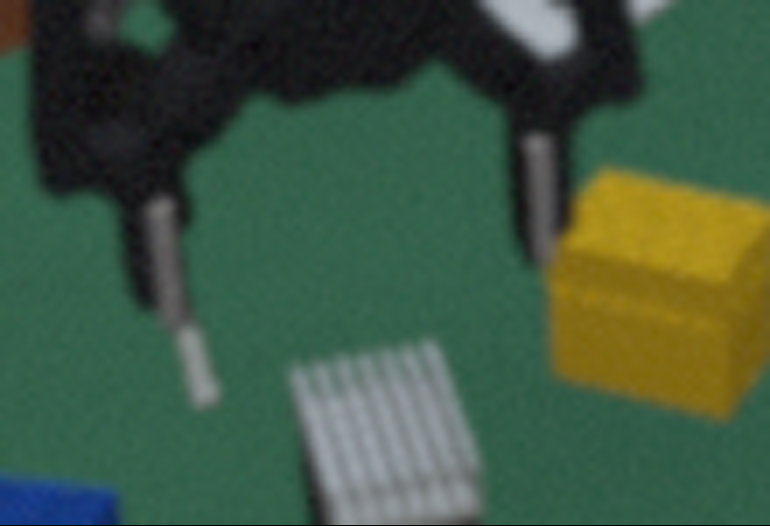

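The open fingers straddle the fins evenly in the crop, with tips at (160,320) and (545,265). The light piece at (200,370) is the screwdriver's tip lying clear on the bench. Now I'll descend and grip.

{"api": "apply_moves", "payload": {
  "targets": [
    [0,0.36,-0.02,0,0,0],
    [0,0.36,-0.02,0,0,0],
    [0,0.36,-0.02,0,0,0],
    [0,0.36,0,0,0,0],
    [0,0,0,0,0,0]
  ]
}}

```text
clock: 5.18
eef_pos: [578.5, 235.1, 20.0]
tool_rot: [-1.573, 0.002, -0.483]
force: [-0.0, -0.2, 0.7]
width: 85.2
```

{"api": "apply_moves", "payload": {
  "targets": [
    [0,0,0,0,0,0],
    [0,0,0,0,0,0],
    [0,0,0,0,0,0],
    [0,0,0,0,0,0],
    [0,0,0,0,0,0],
    [0,0,0,0,0,0],
    [0,0,0,0,0,0],
    [0,0,0,0,0,0]
  ],
  "jaw": -1
}}

```text
clock: 6.18
eef_pos: [580.2, 235.8, 22.5]
tool_rot: [-1.57, -0.001, -0.484]
force: [-0.7, -0.2, 5.5]
width: 36.9
```

{"api": "apply_moves", "payload": {
  "targets": [
    [0,-0.2,0,0,0,0],
    [0,-0.4,0,0,0,0],
    [0,-0.7,0,0,0,0],
    [0,-0.8,0,0,0,0],
    [0,-0.8,0,0,0,0],
    [0,-0.6,0,0,0,0],
    [0,-0.2,0,0,0,0],
    [0,0,0,0,0,0]
  ]
}}

```text
clock: 7.18
eef_pos: [579.6, 235.4, 170.0]
tool_rot: [-1.571, -0.0, -0.484]
force: [0.8, -0.4, -2.2]
width: 37.0
```

```bash
python3 - <<'E'
from h import *
p,r,st=toolpose(); print(st["clock"],p,st["force"],st["width"])
rows(536.8,-113.9,p[2],74.2,12)
E
```

```text
7.175 [579.594 235.419 170.041] [ 0.805 -0.44  -2.231] 37.02811734673086
yaw0 62.28777591308508 turn 11.912224086914925
[[0.26, -0.0, -0.69, 0.0, -0.12, 0.0], [0.25, -0.0, -0.69, 0.0, -0.12, 0.0], [0.24, -0.0, -0.69, 0.0, -0.12, 0.0], [0.22, -0.0, -0.7, 0.0, -0.12, 0.0], [0.21, -0.0, -0.7, 0.0, -0.12, 0.0], [0.2, -0.0, -0.71, 0.0, -0.12, 0.0], [0.19, -0.0, -0.71, 0.0, -0.12, 0.0], [0.17, -0.0, -0.71, 0.0, -0.12, 0.0], [0.16, -0.0, -0.72, 0.0, -0.12, 0.0], [0.15, -0.0, -0.72, 0.0, -0.12, 0.0], [0.14, -0.0, -0.72, 0.0, -0.12, 0.0], [0.12, -0.0, -0.72, 0.0, -0.12, 0.0]]
```

{"api": "apply_moves", "payload": {
  "targets": [
    [0.26,0,-0.69,0,-0.12,0],
    [0.25,0,-0.69,0,-0.12,0],
    [0.24,0,-0.69,0,-0.12,0],
    [0.22,0,-0.7,0,-0.12,0],
    [0.21,0,-0.7,0,-0.12,0],
    [0.2,0,-0.71,0,-0.12,0],
    [0.19,0,-0.71,0,-0.12,0],
    [0.17,0,-0.71,0,-0.12,0],
    [0.16,0,-0.72,0,-0.12,0],
    [0.15,0,-0.72,0,-0.12,0],
    [0.14,0,-0.72,0,-0.12,0],
    [0.12,0,-0.72,0,-0.12,0]
  ]
}}

```text
clock: 8.68
eef_pos: [534.5, -114.8, 168.5]
tool_rot: [-1.571, 0.002, -0.282]
force: [0.7, -0.5, -1.6]
width: 37.2
```

{"api": "apply_moves", "payload": {
  "targets": [
    [0,0.5,0,0,0,0],
    [0,0.6,0,0,0,0],
    [0,0.5,0,0,0,0],
    [0,0,0,0,0,0],
    [0,0,0,0,0,0]
  ]
}}

```text
clock: 9.3
eef_pos: [535.6, -113.6, 105.8]
tool_rot: [-1.57, 0.0, -0.282]
force: [-0.3, 0.2, -1.5]
width: 37.3
```

```bash
python3 - <<'E'
from h import *
p,r,st=toolpose(); print(st["clock"],p,st["force"],st["width"],st["qpos"])
s=get_image("side")[:,:,::-1]; b=(340,130,115,85)
c=crop(s,*b,7).copy(); z=p[2]-23
fy=np.radians(-15.8); F=(536.8,-113.9)
draw(c,"side",box(F,fy,28,19,[z,z+50]),(0,0,255),7,b[:2]); draw(c,"side",box(F,fy,48,37,[38]),(0,255,255),7,b[:2])
draw(c,"side",box(F,fy,28.75,19.75,[38]),(0,255,255),7,b[:2])
cv2.imwrite("pics/b.png",c[:600,:800])
rows(536.8,-113.9,p[2],74.2,1)
E
```

```text
9.3 [ 535.6   -113.602  105.785] [-0.272  0.2   -1.482] 37.25558069097398 [ 0.547  0.73  -0.609  1.906  0.629  0.705  0.85 ]
yaw0 73.82682077601075 turn 0.3731792239892542
[[0.02, 0.01, 0.0, 0.0, -0.05, 0.0]]
```

View pics/b.png

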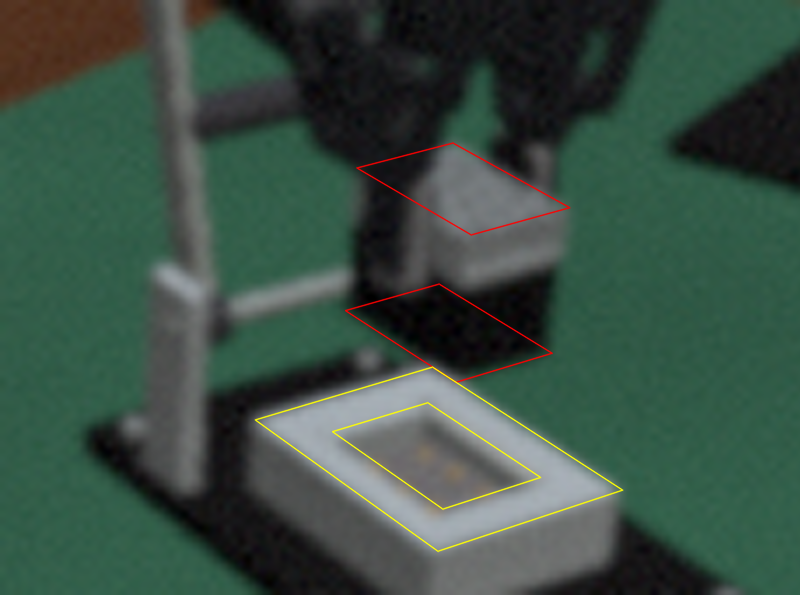

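The held module in view b matches the predicted outline over the pocket to about half a pixel: top corner (568,207), bottom corner (550,352). I'll lower it in stages and watch the force.

{"api": "apply_moves", "payload": {
  "targets": [
    [0,0.3,0,0,-0.02,0],
    [0,0.4,0,0,-0.02,0],
    [0,0.3,0,0,0,0],
    [0,0,0,0,0,0],
    [0,0,0,0,0,0]
  ]
}}

```text
clock: 9.98
eef_pos: [535.7, -113.6, 65.7]
tool_rot: [-1.571, -0.0, -0.277]
force: [0.0, 0.6, -1.8]
width: 36.9
```

{"api": "apply_moves", "payload": {
  "targets": [
    [0,0.05,0,0,0,0],
    [0,0.05,0,0,0,0],
    [0,0.05,0,0,0,0],
    [0,0,0,0,0,0]
  ]
}}

```text
clock: 10.48
eef_pos: [535.4, -113.9, 59.6]
tool_rot: [-1.571, 0.0, -0.277]
force: [0.5, -0.4, -1.0]
width: 37.0
```

{"api": "apply_moves", "payload": {
  "targets": [
    [0,0.05,0,0,0,0],
    [0,0.05,0,0,0,0],
    [0,0,0,0,0,0]
  ]
}}

```text
clock: 10.85
eef_pos: [536.2, -114.3, 55.7]
tool_rot: [-1.571, -0.001, -0.277]
force: [1.3, -1.6, -0.7]
width: 37.0
```

{"api": "apply_moves", "payload": {
  "targets": [
    [0,0.04,0,0,0,0],
    [0,0.02,0,0,0,0],
    [0,0,0,0,0,0]
  ]
}}

```text
clock: 11.22
eef_pos: [536.2, -114.2, 53.4]
tool_rot: [-1.571, -0.001, -0.277]
force: [3.1, -2.1, -2.4]
width: 37.3
```

{"api": "apply_moves", "payload": {
  "targets": [
    [0.02,0,0,0,0,0],
    [0,0.03,0,0,0,0],
    [0,0.02,0,0,0,0],
    [0,0,0,0,0,0]
  ]
}}

```text
clock: 11.72
eef_pos: [536.2, -114.3, 51.2]
tool_rot: [-1.571, 0.0, -0.277]
force: [2.4, -2.1, -3.1]
width: 37.2
```

{"api": "apply_moves", "payload": {
  "targets": [
    [0.02,0.03,0,0,0,0],
    [0,0.02,0,0,0,0],
    [0,0,0,0,0,0]
  ]
}}

```text
clock: 12.1
eef_pos: [536.4, -114.3, 49.2]
tool_rot: [-1.571, 0.001, -0.277]
force: [0.0, -0.8, 1.8]
width: 37.0
```

```bash
python3 - <<'E'
from h import *
p,r,st=toolpose(); print(st["clock"],p,st["force"],st["torque"],st["tool_rot"])
s=get_image("side")[:,:,::-1]; b=(350,140,105,80)
c=crop(s,*b,6).copy(); z=p[2]-23
fy=np.radians(-15.8); F=(536.8,-113.9)
draw(c,"side",box(F,fy,28,19,[z+50]),(0,0,255),6,b[:2]);draw(c,"side",box(F,fy,48,37,[38]),(0,255,255),6,b[:2])
cv2.imwrite("pics/c.png",c)
E
```

```text
12.1 [ 536.355 -114.289   49.207] [ 0.025 -0.754  1.823] [-0.403  0.022 -0.024] [-1.571  0.001 -0.277]
```

View pics/c.png

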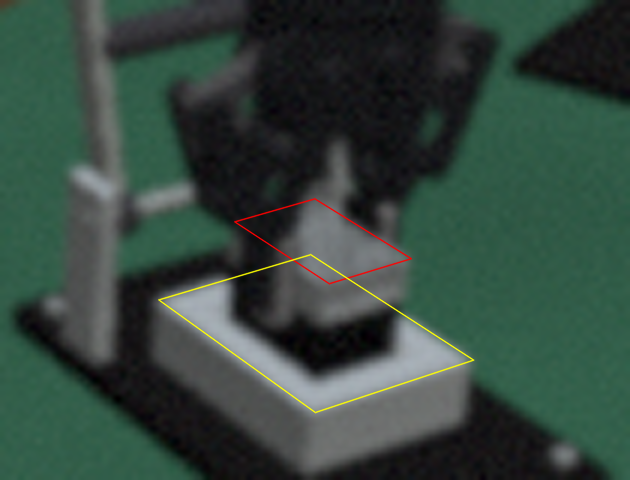

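View c shows the module entered in the pocket (case at (320,370) inside the block), and the force changed from −3 to +1.8 N as it met the sprung floor. Now I'll release, with the clamp still open.

{"api": "apply_moves", "payload": {
  "targets": [
    [0,0,0,0,0,0],
    [0,0,0,0,0,0],
    [0,0,0,0,0,0],
    [0,0,0,0,0,0],
    [0,0,0,0,0,0],
    [0,0,0,0,0,0],
    [0,0,0,0,0,0]
  ],
  "jaw": 1
}}

```text
clock: 13.02
eef_pos: [537.1, -114.3, 49.3]
tool_rot: [-1.571, -0.0, -0.277]
force: [0.5, -0.2, -0.1]
width: 85.0
```

{"api": "apply_moves", "payload": {
  "targets": [
    [0,-0.2,0,0,0,0],
    [0,-0.4,0,0,0,0],
    [0,-0.7,0,0,0,0],
    [-0.5,-0.8,0,0,0,0],
    [-0.8,-0.8,0,0,0,0],
    [-0.8,-0.8,0,0,0,0],
    [-0.5,-0.8,0,0,0,0],
    [0,-0.8,0,0,0,0],
    [0,0,0,0,0,0],
    [0,0,0,0,0,0]
  ],
  "jaw": 1
}}

```text
clock: 14.28
eef_pos: [436.7, -86.1, 261.5]
tool_rot: [-1.571, -0.0, -0.277]
force: [-0.3, -0.1, -0.1]
width: 85.3
```

```bash
python3 - <<'E'
from h import *
p,r,st=toolpose(); print(st["clock"],p,st["force"],st["torque"],st["tool_rot"],st["qpos"])
s=get_image("side")[:,:,::-1];t=get_image("top")[:,:,::-1]
fy=-15.8; F=np.array([536.8,-113.9,0]); Rf=R.from_euler("z",fy,degrees=True)
fx=lambda x,y,z:F+Rf.apply([x,y,z])
A=crop(s,340,80,115,155,3).copy();B=crop(t,380,150,110,110,4).copy()
for th,col in((1.75,(0,0,255)),(1.85,(0,255,255)),(1.95,(255,0,255))):
    P=np.array([fx(65-165*np.cos(th)+8*np.sin(th),y,70+165*np.sin(th)+8*np.cos(th)) for y in(-40,40)])
    print(th,P.mean(0))
    for im,n,o,k in((A,"side",(340,80),3),(B,"top",(380,150),4)):
        q=np.round((proj(n,P)-o+.5)*k).astype(int); cv2.line(im,q[0].tolist(),q[1].tolist(),col,1)
draw(A,"side",box(F,np.radians(fy),28,19,[78]),(0,0,255),3,(340,80));draw(B,"top",box(F,np.radians(fy),28,19,[78]),(0,0,255),4,(380,150))
cv=np.zeros((470,790,3),np.uint8);cv[:465,:345]=A;cv[:440,350:]=B;cv2.imwrite("pics/d.png",cv)
E
```

```text
14.275 [436.698 -86.062 261.488] [-0.277 -0.061 -0.144] [-0.013 -0.05  -0.003] [-1.571 -0.    -0.277] [ 0.745  0.389 -0.828  2.005  0.366  0.9    1.015]
1.75 [ 635.218 -141.75   230.932]
1.85 [ 650.498 -146.073  226.406]
1.95 [ 665.267 -150.253  220.317]
```

View pics/d.png

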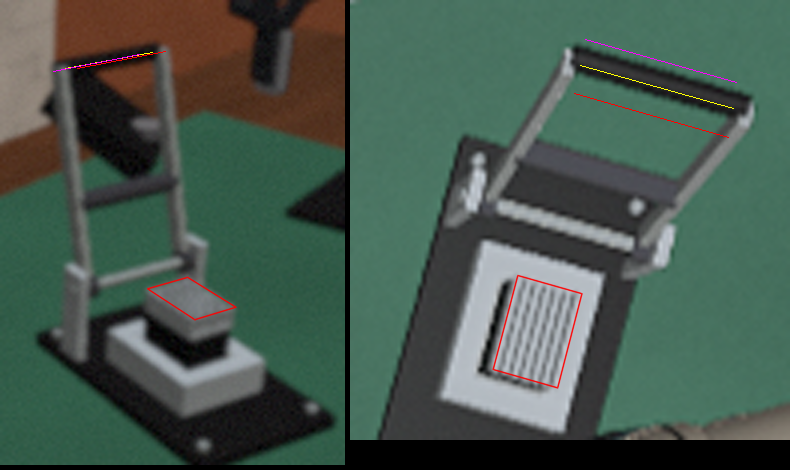

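View d shows the module standing square in the pocket, its top outline fitting at the 78 mm rest height, with the clamp open at about 1.88 rad. Next I'll shut the fingers, pass over the bar and go down behind it.

{"api": "apply_moves", "payload": {
  "targets": [
    [0.3,-0.3,0,0,0,0],
    [0.6,-0.2,0,0,0,0],
    [0.8,0,0,0,0,0],
    [0.8,0,0,0,0,0],
    [0.8,0,0,0,0,0],
    [0.8,0,0,0,0,0],
    [0.8,0,0,0,0,0],
    [0.8,0,0,0,0,0],
    [0.6,0,0,0,0,0],
    [0.3,0,0,0,0,0],
    [0,0,0,0,0,0],
    [0,0,0,0,0,0]
  ],
  "jaw": -1
}}

```text
clock: 15.88
eef_pos: [690.3, -157.6, 280.4]
tool_rot: [-1.571, 0.002, -0.276]
force: [-0.4, 0.9, -1.0]
width: 0.1
```

```bash
cat >> h.py <<'E'
F=np.array([536.8,-113.9,0]); Rf=R.from_euler("z",-15.8,degrees=True)
def fixc():
    p,r,s=toolpose(); return Rf.inv().apply(p-F),s
def bar(th): return np.array([65-165*np.cos(th)+8*np.sin(th),70+165*np.sin(th)+8*np.cos(th)])
E
python3 - <<'E'
from h import *
f,s=fixc(); print(f,s["force"],s["width"],s["clock"],s["qpos"]); print(bar(1.88))
E
```

```text
[159.546  -0.229 280.436] [-0.384  0.888 -1.004] 0.11462103843806683 15.875 [ 0.533  0.765 -0.719  1.25   0.492  1.302  1.122]
[122.83  224.741]
```

{"api": "apply_moves", "payload": {
  "targets": [
    [0,0.4,0,0,0,0],
    [0,0.6,0,0,0,0],
    [0,0.6,0,0,0,0],
    [0,0.4,0,0,0,0],
    [0,0,0,0,0,0],
    [0,0,0,0,0,0]
  ]
}}

```text
clock: 16.62
eef_pos: [691.5, -157.9, 202.2]
tool_rot: [-1.57, -0.001, -0.277]
force: [0.3, -0.2, 0.5]
width: 0.2
```

{"api": "apply_moves", "payload": {
  "targets": [
    [-0.15,0,0,0,0,0],
    [-0.15,0,0,0,0,0],
    [-0.15,0,0,0,0,0],
    [-0.1,0,0,0,0,0],
    [-0.1,0,0,0,0,0]
  ]
}}

```text
clock: 17.25
eef_pos: [668.9, -151.8, 202.4]
tool_rot: [-1.57, -0.008, -0.278]
force: [7.9, -2.7, 0.5]
width: -0.0
```

```bash
python3 - <<'E'
from h import *
f,s=fixc(); print(f,s["force"],s["clock"])
o=f[[0,2]]-bar(1.88); print("offset",o)
ths=np.linspace(1.88,0.75,25); P=np.array([bar(t) for t in ths]); d=np.diff(P,axis=0)/40
print(np.round(np.c_[d[:,0],-d[:,1]],2).tolist())
E
```

```text
[137.478  -0.493 202.398] [ 7.932 -2.662  0.521] 17.25
offset [ 14.648 -22.342]
[[-0.18, -0.06], [-0.19, -0.06], [-0.19, -0.05], [-0.19, -0.04], [-0.19, -0.03], [-0.19, -0.02], [-0.19, -0.01], [-0.19, -0.0], [-0.19, 0.01], [-0.19, 0.02], [-0.19, 0.03], [-0.19, 0.04], [-0.19, 0.04], [-0.19, 0.05], [-0.18, 0.06], [-0.18, 0.07], [-0.18, 0.08], [-0.17, 0.09], [-0.17, 0.1], [-0.16, 0.1], [-0.16, 0.11], [-0.15, 0.12], [-0.15, 0.13], [-0.14, 0.13]]
```

{"api": "apply_moves", "payload": {
  "targets": [
    [-0.18,-0.06,0,0,0,0],
    [-0.19,-0.06,0,0,0,0],
    [-0.19,-0.05,0,0,0,0],
    [-0.19,-0.04,0,0,0,0],
    [-0.19,-0.03,0,0,0,0],
    [-0.19,-0.02,0,0,0,0],
    [-0.19,-0.01,0,0,0,0],
    [-0.19,0,0,0,0,0],
    [-0.19,0.01,0,0,0,0],
    [-0.19,0.02,0,0,0,0],
    [-0.19,0.03,0,0,0,0],
    [-0.19,0.04,0,0,0,0]
  ]
}}

```text
clock: 18.75
eef_pos: [582.7, -126.5, 210.5]
tool_rot: [-1.569, -0.01, -0.277]
force: [6.2, -1.9, 4.3]
width: -0.1
```

{"api": "apply_moves", "payload": {
  "targets": [
    [-0.19,0.04,0,0,0,0],
    [-0.19,0.05,0,0,0,0],
    [-0.18,0.06,0,0,0,0],
    [-0.18,0.07,0,0,0,0],
    [-0.18,0.08,0,0,0,0],
    [-0.17,0.09,0,0,0,0],
    [-0.17,0.1,0,0,0,0],
    [-0.16,0.1,0,0,0,0],
    [-0.16,0.11,0,0,0,0],
    [-0.15,0.12,0,0,0,0],
    [0,0,0,0,0,0]
  ]
}}

```text
clock: 20.12
eef_pos: [514.9, -107.0, 176.4]
tool_rot: [-1.569, -0.006, -0.277]
force: [4.9, 0.3, -0.8]
width: -0.3
```

```bash
python3 - <<'E'
from h import *
f,s=fixc(); print(f,s["force"],s["clock"])
for t in(.75,.8,.85,.9,.95): print(t,bar(t),f[[0,2]]-bar(t))
E
```

```text
[-22.969   0.676 176.434] [ 4.905  0.268 -0.795] 20.125
0.75 [-50.276 188.324] [ 27.307 -11.89 ]
0.8 [-44.218 193.937] [ 21.249 -17.503]
0.85 [-37.887 199.241] [ 14.918 -22.807]
0.9 [-31.299 204.222] [  8.33  -27.787]
0.95 [-24.47  208.867] [  1.502 -32.433]
```

{"api": "apply_moves", "payload": {
  "targets": [
    [0.3,0,0,0,0,0],
    [0,-0.5,0,0,0,0],
    [0,-0.6,0,0,0,0],
    [0,-0.2,0,0,0,0],
    [-0.4,0,0,0,0,0],
    [-0.4,0,0,0,0,0],
    [0,0,0,0,0,0],
    [0,0,0,0,0,0]
  ]
}}

```text
clock: 21.12
eef_pos: [493.4, -102.1, 227.1]
tool_rot: [-1.571, -0.0, -0.277]
force: [0.1, -0.3, 0.7]
width: -0.2
```

```bash
python3 - <<'E'
from h import *
f,s=fixc(); print(f,s["force"],s["clock"]); b=(345,80,110,155)
A=crop(get_image("side")[:,:,::-1],*b,4).copy()
for th,col in((.75,(0,0,255)),(.83,(0,255,255)),(.91,(255,0,255))):
    x,z=bar(th); P=np.array([F+Rf.apply([x,y,z]) for y in(-40,40)])
    q=np.round((proj("side",P)-b[:2]+.5)*4).astype(int); cv2.line(A,q[0].tolist(),q[1].tolist(),col,1)
cv2.imwrite("pics/e.png",A[:600])
E
```

```text
[-44.943  -0.455 227.146] [ 0.131 -0.284  0.691] 21.125
```

View pics/e.png

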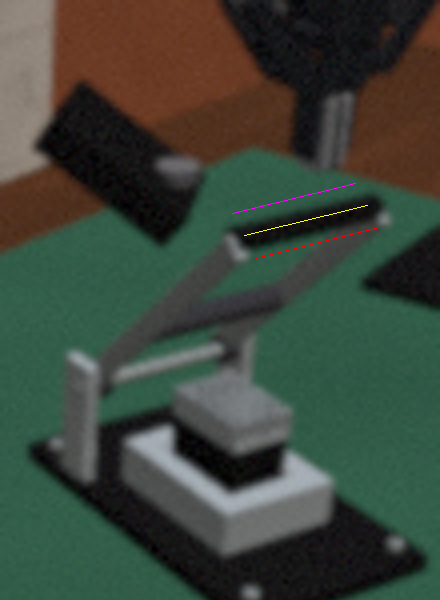

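View e shows the clamp at about 0.83 rad (bar on the yellow line), the fingertips above the bar and the module still square. Next I'll press the bar down along its arc.

```bash
python3 - <<'E'
from h import *
ths=np.linspace(.83,.30,13); P=np.array([bar(t) for t in ths]); d=np.diff(P,axis=0)/40
print(np.round(np.c_[d[:,0],-d[:,1]],2).tolist(),P[-1])
E
```

```text
[[-0.14, 0.12], [-0.13, 0.13], [-0.13, 0.13], [-0.12, 0.14], [-0.11, 0.14], [-0.11, 0.15], [-0.1, 0.15], [-0.09, 0.16], [-0.09, 0.16], [-0.08, 0.16], [-0.07, 0.17], [-0.07, 0.17]] [-90.266 126.404]
```

{"api": "apply_moves", "payload": {
  "targets": [
    [0.05,0.2,0,0,0,0],
    [0,0.2,0,0,0,0],
    [0,0.1,0,0,0,0],
    [0,0.1,0,0,0,0],
    [0,0,0,0,0,0]
  ]
}}

```text
clock: 21.8
eef_pos: [494.7, -102.2, 203.2]
tool_rot: [-1.571, 0.0, -0.277]
force: [0.2, 1.2, 0.5]
width: -0.0
```

{"api": "apply_moves", "payload": {
  "targets": [
    [0,0.05,0,0,0,0],
    [-0.13,0.12,0,0,0,0],
    [-0.13,0.13,0,0,0,0],
    [-0.13,0.13,0,0,0,0],
    [-0.12,0.14,0,0,0,0],
    [0,0,0,0,0,0]
  ]
}}

```text
clock: 22.55
eef_pos: [473.3, -95.9, 180.9]
tool_rot: [-1.572, 0.003, -0.276]
force: [-5.1, 2.1, 7.9]
width: -0.2
```

```bash
python3 - <<'E'
from h import *
f,s=fixc(); print(f,s["force"],s["clock"],s["tool_rot"])
for t in(.6,.65,.7): print(t,bar(t)+[0,7])
E
```

```text
[-66.016   0.029 180.887] [-5.073  2.112  7.888] 22.55 [-1.572  0.003 -0.276]
0.6 [-66.663 176.769]
0.65 [-61.512 183.224]
0.7 [-56.045 189.415]
```

{"api": "apply_moves", "payload": {
  "targets": [
    [-0.11,0.14,0,0,0,0],
    [-0.11,0.15,0,0,0,0],
    [-0.1,0.15,0,0,0,0],
    [-0.09,0.16,0,0,0,0],
    [-0.08,0.16,0,0,0,0],
    [-0.07,0.16,0,0,0,0],
    [-0.07,0.16,0,0,0,0],
    [0,0,0,0,0,0]
  ]
}}

```text
clock: 23.55
eef_pos: [449.8, -89.3, 137.2]
tool_rot: [-1.571, 0.001, -0.276]
force: [-0.1, 0.3, 0.5]
width: 0.2
```

```bash
python3 - <<'E'
from h import *
f,s=fixc(); print(f,s["force"],s["clock"],s["tool_rot"])
for t in(.35,.3,.25,.19,.09,0,-.05): print(t,bar(t)+[0,7])
E
```

```text
[-90.414  -0.009 137.156] [-0.059  0.302  0.466] 23.55 [-1.571  0.001 -0.276]
0.35 [-87.253 141.093]
0.3 [-90.266 133.404]
0.25 [-92.891 125.573]
0.19 [-95.52  116.018]
0.09 [-98.613  99.798]
0 [-100.   85.]
-0.05 [-100.194   76.743]
```

{"api": "apply_moves", "payload": {
  "targets": [
    [-0.03,0.1,0,0,0,0],
    [-0.03,0.1,0,0,0,0],
    [-0.03,0.1,0,0,0,0]
  ]
}}

```text
clock: 23.92
eef_pos: [446.3, -88.3, 125.5]
tool_rot: [-1.571, 0.002, -0.277]
force: [-5.1, 3.0, 8.4]
width: 0.1
```

{"api": "apply_moves", "payload": {
  "targets": [
    [-0.02,0.08,0,0,0,0],
    [-0.01,0.04,0,0,0,0]
  ]
}}

```text
clock: 24.18
eef_pos: [444.8, -87.9, 120.5]
tool_rot: [-1.571, 0.002, -0.277]
force: [-5.5, 2.9, 8.0]
width: 0.3
```

{"api": "apply_moves", "payload": {
  "targets": [
    [-0.01,0.06,0,0,0,0],
    [-0.01,0.06,0,0,0,0],
    [-0.01,0.06,0,0,0,0],
    [-0.01,0.06,0,0,0,0]
  ]
}}

```text
clock: 24.68
eef_pos: [443.0, -87.4, 111.0]
tool_rot: [-1.572, 0.003, -0.277]
force: [-6.2, 4.1, 9.4]
width: -0.1
```

{"api": "apply_moves", "payload": {
  "targets": [
    [-0.01,0.05,0,0,0,0],
    [-0.01,0.05,0,0,0,0],
    [-0.01,0.04,0,0,0,0]
  ]
}}

```text
clock: 25.05
eef_pos: [441.9, -87.2, 105.4]
tool_rot: [-1.572, 0.003, -0.277]
force: [-5.9, 2.4, 9.4]
width: 0.6
```

{"api": "apply_moves", "payload": {
  "targets": [
    [-0.05,0.02,0,0,0,0],
    [-0.02,0.025,0,0,0,0]
  ]
}}

```text
clock: 25.3
eef_pos: [441.5, -87.0, 104.0]
tool_rot: [-1.571, -0.002, -0.277]
force: [-1.2, 0.3, 7.1]
width: 0.0
```

{"api": "apply_moves", "payload": {
  "targets": [
    [-0.01,0.025,0,0,0,0],
    [0,0.025,0,0,0,0]
  ]
}}

```text
clock: 25.55
eef_pos: [441.1, -86.9, 102.0]
tool_rot: [-1.571, -0.002, -0.277]
force: [-1.8, 0.6, 6.8]
width: 0.1
```

{"api": "apply_moves", "payload": {
  "targets": [
    [0,0.025,0,0,0,0],
    [0,0.02,0,0,0,0]
  ]
}}

```text
clock: 25.8
eef_pos: [440.8, -86.8, 100.2]
tool_rot: [-1.571, -0.001, -0.277]
force: [-3.0, 0.5, 7.5]
width: 0.4
```

{"api": "apply_moves", "payload": {
  "targets": [
    [-0.01,0.02,0,0,0,0],
    [0,0.02,0,0,0,0]
  ]
}}

```text
clock: 26.05
eef_pos: [440.5, -86.7, 98.6]
tool_rot: [-1.571, -0.001, -0.277]
force: [-2.2, 1.3, 7.0]
width: -0.1
```

{"api": "apply_moves", "payload": {
  "targets": [
    [-0.01,0.02,0,0,0,0],
    [0,0.02,0,0,0,0]
  ]
}}

```text
clock: 26.3
eef_pos: [440.2, -86.7, 97.0]
tool_rot: [-1.571, -0.001, -0.277]
force: [-1.9, 0.4, 7.2]
width: 0.1
```

{"api": "apply_moves", "payload": {
  "targets": [
    [-0.01,0.02,0,0,0,0],
    [0,0.02,0,0,0,0]
  ]
}}

```text
clock: 26.55
eef_pos: [440.0, -86.6, 95.5]
tool_rot: [-1.571, -0.002, -0.277]
force: [-2.6, 0.7, 7.4]
width: -0.2
```

{"api": "apply_moves", "payload": {
  "targets": [
    [0,0.02,0,0,0,0],
    [0,0.02,0,0,0,0]
  ]
}}

```text
clock: 26.8
eef_pos: [439.8, -86.5, 93.8]
tool_rot: [-1.571, -0.001, -0.277]
force: [-2.5, 0.7, 7.9]
width: 0.1
```

{"api": "apply_moves", "payload": {
  "targets": [
    [0,0.02,0,0,0,0],
    [0,0.02,0,0,0,0]
  ]
}}

```text
clock: 27.05
eef_pos: [439.5, -86.5, 92.2]
tool_rot: [-1.571, -0.001, -0.277]
force: [-1.9, 1.4, 7.9]
width: 0.2
```

{"api": "apply_moves", "payload": {
  "targets": [
    [0,0.02,0,0,0,0],
    [0,0.02,0,0,0,0]
  ]
}}

```text
clock: 27.3
eef_pos: [439.4, -86.4, 90.5]
tool_rot: [-1.571, -0.0, -0.277]
force: [-2.2, 1.3, 7.7]
width: -0.1
```

{"api": "apply_moves", "payload": {
  "targets": [
    [0,0.02,0,0,0,0],
    [0,0.02,0,0,0,0]
  ]
}}

```text
clock: 27.55
eef_pos: [439.2, -86.4, 88.9]
tool_rot: [-1.571, -0.0, -0.277]
force: [-4.1, 1.6, 8.2]
width: -0.1
```

{"api": "apply_moves", "payload": {
  "targets": [
    [0,0.02,0,0,0,0],
    [0,0.02,0,0,0,0]
  ]
}}

```text
clock: 27.8
eef_pos: [439.1, -86.4, 87.4]
tool_rot: [-1.571, -0.0, -0.277]
force: [-4.7, 1.4, 14.6]
width: 0.2
```

The force has risen sharply, which suggests it has bottomed. I'll settle and then add a very small step.

{"api": "apply_moves", "payload": {
  "targets": [
    [0,0,0,0,0,0]
  ]
}}

```text
clock: 27.92
eef_pos: [439.0, -86.3, 87.5]
tool_rot: [-1.571, -0.0, -0.277]
force: [-4.6, 1.7, 11.6]
width: 0.1
```

{"api": "apply_moves", "payload": {
  "targets": [
    [0,0.01,0,0,0,0],
    [0,0,0,0,0,0]
  ]
}}

```text
clock: 28.18
eef_pos: [439.1, -86.3, 87.3]
tool_rot: [-1.571, -0.0, -0.277]
force: [-4.5, 1.2, 14.2]
width: -0.1
```

{"api": "apply_moves", "payload": {
  "targets": [
    [0,0.01,0,0,0,0],
    [0,0,0,0,0,0]
  ]
}}

```text
clock: 28.42
eef_pos: [439.1, -86.3, 87.1]
tool_rot: [-1.572, -0.0, -0.277]
force: [-5.1, 1.6, 18.0]
width: 0.1
```

At 18 N it has clearly bottomed, so I'm stopping here and lifting off.

{"api": "apply_moves", "payload": {
  "targets": [
    [0,-0.1,0,0,0,0],
    [0,-0.3,0,0,0,0],
    [0,-0.6,0,0,0,0],
    [-0.3,-0.8,0,0,0,0],
    [-0.3,-0.8,0,0,0,0],
    [-0.3,-0.8,0,0,0,0],
    [0,0,0,0,0,0],
    [0,0,0,0,0,0]
  ]
}}

```text
clock: 29.42
eef_pos: [404.8, -77.2, 222.0]
tool_rot: [-1.571, -0.0, -0.278]
force: [-0.1, -0.1, 0.2]
width: -0.1
```

```bash
python3 - <<'E'
from h import *
f,s=fixc(); print(f,s["force"],s["clock"])
im=get_image("side")[:,:,::-1]; b=(355,120,100,110)
A=crop(im,*b,5).copy()
for th,col in((.014,(0,255,255)),(.1,(255,0,255))):
    x,z=bar(th); P=np.array([F+Rf.apply([x,y,z]) for y in(-40,40)])
    q=np.round((proj("side",P)-b[:2]+.5)*5).astype(int); cv2.line(A,q[0].tolist(),q[1].tolist(),col,1)
cv=np.zeros((550,800,3),np.uint8); cv[:,:500]=A; cv[:188,500:]=cv2.resize(im,(300,188)); cv[200:388,500:]=cv2.resize(get_image("top")[:,:,::-1],(300,188))
cv2.imwrite("pics/f.png",cv)
E
```

```text
[-136.989   -0.596  222.038] [-0.148 -0.148  0.159] 29.425
```

View pics/f.png

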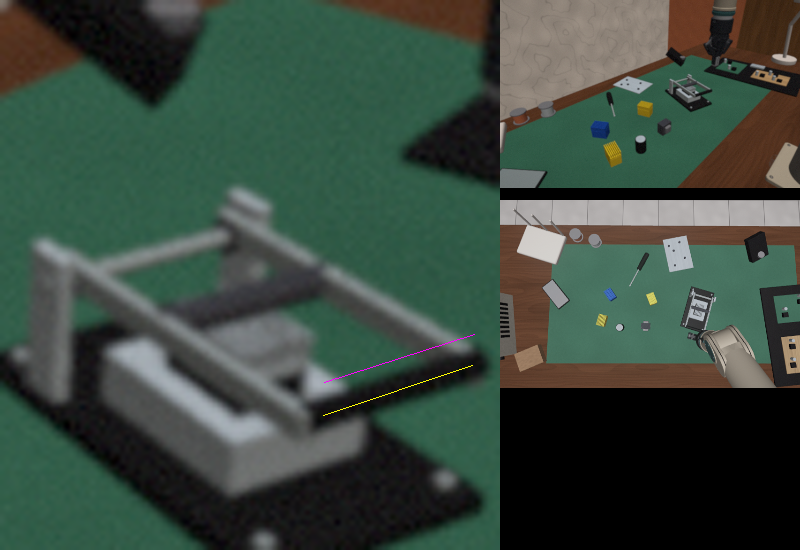

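View f shows the clamp staying level (bar on the 0.014 rad line) with the presser on the module. The bystanders are where they were and the robot is clear. I'm handing the job in.

```bash
python3 -c "
from cell import *
print(finish_job())"
```

```text
the job is handed in; nothing more can be done
None
```

The module is in the fixture pocket with the clamp holding it down, and the job was handed in at about 29.5 s of the 72 s allowed. No verdict was given.

- **Placing:** I gripped the bare-aluminium finned module across its 38 mm and set it upright in the pocket. I let go once its weight came onto the sprung floor, with the clamp still open at about 1.88 rad.
- **Clamping:** I pushed the bar over from behind with the fingers shut, then pressed it down from above. The force stayed at 7 to 9 N while it moved and rose sharply at about 0.01 rad. I stopped at 18 N, inside the 14 to 22 N range.
- **Last checks:** After lifting off, the force on the tool was near 0. The clamp stayed at its home angle by itself with the presser on the module. The other parts looked unmoved in both camera views.
- **Not confirmed:** Lateral forces of up to about 4 N built up while the module slid into the pocket, and small sideways corrections relieved them. About 5 N of sideways friction was still on the bar at the final press. None of the checks failed, but the views are too coarse to confirm the seating depth, so that rests on the force felt.

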